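Pack the skate wheels, shut the case and pin it

ROBOT

A 6-joint arm with a two-finger parallel gripper is mounted at the origin on the work surface. World frame = base frame: x ahead of the robot, y to its left, z up, the work surface at z = 0. Lengths are in m, angles in rad, forces in N, time in s.
With the tool pointing down it reaches from about 0.3 to 0.775 m from the base axis. Payload 14.6 kg.
Tool frame: the origin (TCP) lies at the very end of the fingers, on their centre line; the grasp point (between the pads) lies 19 mm behind it; z points along the fingers, y is the line along which they close (so a half turn about z gives the same grasp; the last joint's range is limited). The gripper opens to 94 mm and grips with 3 to 60 N. Pads are 16 mm wide; open, the fingers measure 119 mm over their backs; the gripper's body (75 mm by 177 mm) begins 78 mm behind the grasp point.
Start: joints at [-1.324, 0.3, 1.521, -0, 1.321, -0.067], TCP at [0.17, -0.523, 0.175] pointing down, gripper open.
Joint ranges: [-3.03, 3.03], [-0.79, 2.21], [0.23, 2.52], [-1.04, 4.18], [0, 3.07], [-2.55, 2.55]. Speed limits (rad/s): [2.22, 2.22, 2.57, 3.14, 3.14, 3.14].

INTERFACE

Orientations are given as [roll, pitch, yaw] about the fixed x, y, z axes, in that order (R = Rz(yaw) Ry(pitch) Rx(roll)).
In Python, from station import ctrl gives the robot as it stands. The module is installed in compiled form; this text tells all that it offers.
- The arm moves only by the tool step_arm, never from a script. Its argument "deltas" is a list of rows, each an object with "dp": the shift along the tool's x, y, z scaled (see below), a list of three; "twist": the turn about the tool's z scaled (see below). In form: [{"dp": [tx, ty, tz], "twist": twist}, ...]. A call has 1 to 12 rows; each row shifts and turns the commanded pose from where the row before left it, along the tool's axes as they then stand; what a row does not reach is not made up. The controller multiplies each number of a shift by 0.04 m and each number of a turn by 4 degrees. A row lasts 1/10 s, in which the tool goes at most 50 mm and 8.59 degrees, less where a joint would pass 70% of its speed; a pose out of reach is approached as far as the arm can. A call with a number of a shift or a turn outside -1 to 1 is refused whole. A call with a gripper value outside its range is refused whole. "gripper" is the opening, from -1 (shut) to 1 (fully open), set as the call begins (left out, the last holds). The fingers move at their own pace and stop on an object; "squeeze" is the grip in N (left out, the last holds). Time passes only in rows, so rows that do not move let the fingers close. It gives the time, the measured TCP pose, the force, the opening and the grip force at its end, in the units of the state.
- ctrl.get_obs(): the state, without advancing time (a new reading comes with each control period).
- ctrl.camera(name): name is "scene" or "side" or "wrist"; returns (picture, depth): 400x640x3 uint8, red, green, blue; 400x640 float32, m along the optical axis (not along the pixel's ray), 0 where there is no reading.
- ctrl.get_calibration(name): a dict with "fx", "fy", "cx", "cy" (pixels), "world_to_cam" (4x4, takes a point from world to camera coordinates); the wrist camera has in their place "hand_eye" (4x4, takes a point from camera to tool coordinates, whose origin is the TCP and whose axes are the flange's). Camera axes: x right, y down, z forward; pixel columns grow to the right and rows downward; lengths in m; the calibration is good to about 2 mm. A picture is of the moment at which its call begins: read the wrist's pose just before it. get_calibration takes no time and is no camera call.
- ctrl.hand_in(): hands the job in; it is judged then, once.
Trained networks look in the newest picture that a camera, given by its name, has taken for a name from the list of things; names that differ only in an ending like _2 or _b are one class to them, and where a whole thing is asked for, a point or a joint stands for the part that bears it (a point fixed in the world has none). Each returns a list of dicts, best first, with "conf" (0 to 1); they miss things now and then, are a little off and sometimes report something else, mostly with a low value. They report only what shows in the picture. A call takes as long as a camera call. They do not tell look-alikes from the thing itself.
- ctrl.spot_in(camera, label): "rect" ([left, top, right, bottom] as shares, 0 to 1, of the picture: columns of its width, rows of its height, round what is visible of it).
- ctrl.cut_out(camera, label): "pixels" (400x640 bool, what is visible of it) and "rect" ([left, top, right, bottom] as shares, 0 to 1, of the picture: columns of its width, rows of its height, round what is visible of it).
The state is a dict: "time_s": time; "qpos": joint angles; "joint_vel": joint speeds; "tau": joint torques, N m; "ee_pos": TCP position; "eef_rot": TCP orientation; "force": force on the tool from outside, world axes, zero at the start; "moment": the same for the moment, N m; "grip_width": finger opening in m; "grip_force": force on a finger pad.
Only numpy, scipy, OpenCV 4.12 (cv2) and the standard library are available. Lean on these libraries where they do the work, as an engineer would, in place of code of your own. Each camera call takes 0.05 s, during which the arm holds its last target. There are 200 camera calls.

TASK

Pack the two loose orange-hubbed skate wheels in the blue case, lying flat side by side, then ease its lid fully shut without slamming it. Lock the case by pushing the red-handled pin fully down through the lid's tab and the hasp plate beneath, and leave everything else on the table where it is.

Things in the scene. Friction and masses are not known exactly. Their poses are not given: they have to be found in the camera images.
- case: blue steel case, open on top, fixed to the table: outside 120 (own x) by 230 (own y) by 65 mm high, walls and floor 5 mm; empty inside. Origin: centre of underside. Own -x is its front, towards the robot (yaw within 0.3 rad). A steel hasp plate with an upright 14 mm round hole juts 36 mm from the middle of its front, 44 mm wide, 36 to 44 mm above the table
- lid (a joint): lid angle (rad): 0 = fully shut, grows as it opens up and away from the robot; starts 1.65 to 1.95 (leaning back past upright), stop 2.1. Flat panel 120 by 230 mm, 8 mm thick, 220 g, hinged on the case's rear (+x) top rim. A friction hinge (0.22 N m) holds it at any angle: push it all the way down, about 4 N. A steel tab, 36 by 44 mm, 8 mm thick, extends the middle of its front edge
- lid_hinge (a point): middle of the lid's hinge line (along own y), 65.5 mm above the table, 60 mm behind the case's centre; it turns with the lid. In its frame the panel reaches from x = 0 to -120 mm and from z = 0 (inner face) to 8 mm (outer face), the tab on to x = -156 mm
- lid_eye (a point): centre of the upright 14 mm hole in the lid's tab, at the tab's outer (upper when shut) face, 138 mm from the hinge line; when shut it is 73.5 mm above the table, 78 mm in front of the case's centre, straight above the hasp plate's hole
- case_eye (a point): centre of the hole in the case's hasp plate, at its upper face, 44 mm above the table
- wheel_a: skate wheel to be packed: cream tyre, ORANGE hub, 60 mm diameter, 30 mm wide, lying flat with its axle (own z) upright; origin at the centre of its underside. It starts on top of the grey wheel. About 90 g
- wheel_b: the other skate wheel to be packed: cream tyre, ORANGE hub, 60 mm diameter, 30 mm wide, lying flat with its axle (own z) upright; origin at the centre of its underside. It starts on the table. About 90 g
- pin: locking pin, 120 mm long, 70 g, starts upright in the block: steel shaft 10 mm thick, 58 mm long with 6 mm tapered tip; then a collar 26 mm across, 6 mm thick; then a red round grip 18 mm thick, 56 mm long (64 to 120 mm from the tip). Origin at the tip, own z up along the pin. Fully home, its collar rests on the lid's tab and its tip is 15.5 mm above the table
- block: wooden block, 60 by 60 by 62 mm, fixed to the table, holding the pin in an upright 14 mm hole through its middle; the pin's collar rests on its top (tip 4 mm above the table). Origin at the centre of its underside
- grey_wheel: bystander: skate wheel with grey tyre and white hub under the first orange-hubbed one, 60 mm diameter, 30 mm wide, lying flat with its axle (own z) upright; origin at the centre of its underside
- black_wheel: bystander: skate wheel with black tyre and white hub, 60 mm diameter, 30 mm wide, lying flat with its axle (own z) upright; origin at the centre of its underside
- lime_wheel: bystander: skate wheel with cream tyre and GREEN hub, 60 mm diameter, 30 mm wide, lying flat with its axle (own z) upright; origin at the centre of its underside
- tin: bystander: jar with a yellow cap, 60 mm diameter, 85 mm high, origin at the centre of its underside
- hammer: bystander: hammer, 260 mm long, 26 mm high, lying behind the case; origin under the middle, own x from handle to head
- screwdriver: bystander: screwdriver with blue handle, 200 mm long, 26 mm high, lying between the robot and the case; origin under the middle, own x towards the tip
- wrench: bystander: wrench, 180 mm long, 20 mm high, lying at the left near the robot; origin under the middle, own x along it
- brush: bystander: brush, 200 mm long, 20 mm high, lying at the right near the robot; origin under the middle, own x along it
Not all that is in view belongs to the job. What is shaped like the wheel_a but pink is not meant.

How it is judged:
By the outcome, as a careful person would: the job done as asked, in the order asked, and still so for the second after the job is handed in, with the robot touching nothing.
It also fails if it takes over 72 s, if anything falls off the work surface, if the arm or the gripper's body presses on something with over 40 N, if the wrist force passes 120 N, or if a joint passes its speed limit or range.

## Working session

There is one attempt and no reset: what is moved stays moved. The work goes in short steps, Python scripts to look and compute and a tool call to move; the robot and the scene stay as the last step left them, time stands still between calls to the robot, and variables do not carry over. Pictures are saved under pics/ and viewed, at most 10 in all, crops included, and the job is handed in when it is done.

Besides the shell and the picture viewer there is one more tool, called after "Request:" as name(argument=value, ...), one argument or row to a line, values as JSON. step_arm: Moves the arm, as the interface text tells. Its arguments: {"type":"object","properties":{"deltas":{"type":"array"},"gripper":{"type":"number"},"squeeze":{"type":"number"}},"required":["deltas"]}

```bash
mkdir -p pics; cat > h.py <<'E'
import numpy as np, cv2
from station import ctrl
def world(cam,D,K=None):
    c=ctrl.get_calibration(cam); v,u=np.indices(D.shape)
    P=np.stack([(u-c['cx'])/c['fx']*D,(v-c['cy'])/c['fy']*D,D],-1)
    if 'world_to_cam' in c: M=np.linalg.inv(np.array(c['world_to_cam']))
    else: M=pose()@np.array(c['hand_eye'])
    return P@M[:3,:3].T+M[:3,3]
def pose():
    from scipy.spatial.transform import Rotation as R
    o=ctrl.get_obs(); T=np.eye(4); T[:3,:3]=R.from_euler('xyz',o['eef_rot']).as_matrix(); T[:3,3]=o['ee_pos']; return T
def save(n,im): cv2.imwrite('pics/'+n,im[...,::-1])
E
python3 - <<'E'
from h import *
np.set_printoptions(precision=4,suppress=True)
o=ctrl.get_obs(); print(o)
for c in ('scene','side'):
    im,D=ctrl.camera(c); save(c+'0.png',im); W=world(c,D); np.savez(c+'0.npz',im=im,D=D,W=W)
    for l in ['wheel_a','pin','block','case','lid','tin','grey_wheel','black_wheel','lime_wheel','screwdriver']:
        for r in ctrl.cut_out(c,l)[:4]:
            m=r['pixels']&(D>0); P=W[m]
            if len(P)<10: continue
            t=P[P[:,2]>np.percentile(P[:,2],97)-.006]
            print(c,l,round(r['conf'],2),(np.array(r['rect'])*[640,400,640,400]).astype(int),'med',np.median(P,0),'top mid',(t.min(0)+t.max(0))/2,'ext',np.ptp(t,axis=0), im[m].mean(0).astype(int))
print(ctrl.get_calibration('wrist'), ctrl.get_calibration('scene')['world_to_cam'],ctrl.get_calibration('side')['world_to_cam'])
E
```

```text
{'time_s': 0.0, 'qpos': array([-1.3236,  0.3005,  1.5216, -0.    ,  1.3207, -0.0666]), 'joint_vel': array([ 0.0017, -0.0003, -0.0007, -0.0008, -0.0002, -0.0001]), 'tau': array([  0.0026, -53.1798, -35.2729,   0.0709,   0.0244,  -0.0001]), 'ee_pos': array([ 0.1697, -0.5229,  0.174 ]), 'eef_rot': array([-3.1405, -0.    ,  0.3138]), 'force': array([ 0.2152, -0.0614, -0.5078]), 'moment': array([-0.0104,  0.0187, -0.0152]), 'grip_force': 0.0, 'grip_width': 0.09361944459256395}
scene wheel_a 0.7 [419 237 441 260] med [0.4439 0.2753 0.0281] top mid [0.4342 0.2723 0.0307] ext [0.0553 0.0534 0.0072] [148 130 104]
scene wheel_a 0.6 [249 142 262 157] med [ 0.5213 -0.3537  0.0568] top mid [ 0.5177 -0.3623  0.0614] ext [0.0514 0.0471 0.0083] [138 121  98]
scene wheel_a 0.49 [265 170 372 257] med [0.5595 0.0277 0.0385] top mid [0.6609 0.0051 0.1926] ext [0.0349 0.2255 0.0412] [44 64 90]
scene wheel_a 0.47 [225 136 241 152] med [ 0.5181 -0.4695  0.0267] top mid [ 0.5128 -0.4799  0.0315] ext [0.0532 0.0469 0.0074] [144  94 104]
scene pin 0.56 [483 244 526 297] med [0.3539 0.4508 0.007 ] top mid [0.3
[... 2670 characters left out ...]
336 265 348 285] med [ 0.6061 -0.2827  0.029 ] top mid [ 0.6062 -0.2772  0.0322] ext [0.0542 0.0488 0.0092] [153 160 117]
{'fx': 331.99179326825464, 'fy': 331.99179326825464, 'cx': 326.002082314747, 'cy': 198.73297458754843, 'hand_eye': array([[-0.0003, -0.9574, -0.2889,  0.0852],
       [ 1.    , -0.0002, -0.0004,  0.0008],
       [ 0.0004, -0.2889,  0.9574, -0.2097],
       [ 0.    ,  0.    ,  0.    ,  1.    ]])} [[-0.7225  0.6914  0.0065  0.4193]
 [ 0.4374  0.4643 -0.7701 -0.1592]
 [-0.5355 -0.5535 -0.6379  1.6602]
 [ 0.      0.      0.      1.    ]] [[ 0.9955 -0.0947  0.0018 -0.558 ]
 [-0.0712 -0.7609 -0.6449  0.076 ]
 [ 0.0624  0.6419 -0.7642  1.5484]
 [ 0.      0.      0.      1.    ]]
```

View both.

View pics/scene0.png

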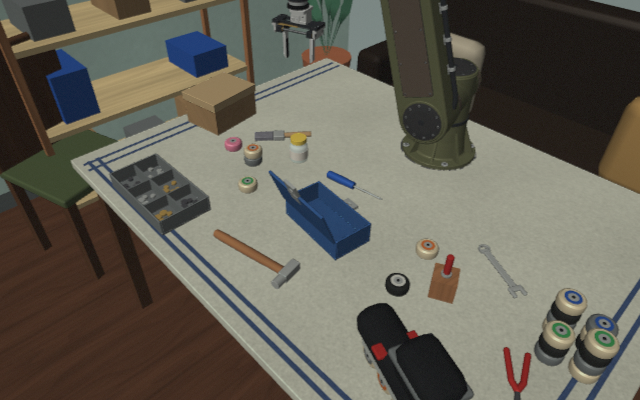

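View pics/side0.png

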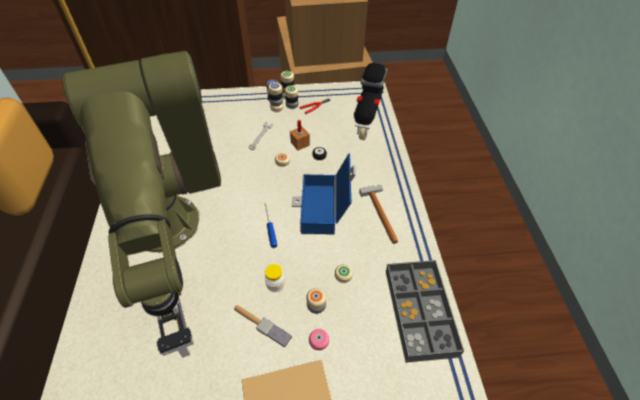

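Request:
step_arm(
  deltas=[
    {"dp":[0,0,0],"twist":0.9},
    {"dp":[0,0,0],"twist":0.9},
    {"dp":[0,0,0],"twist":0.9},
    {"dp":[0,0,0],"twist":0.9},
    {"dp":[0,0,0],"twist":0.9},
  ],
)

```text
time_s: 1.6
ee_pos: [0.1698, -0.5231, 0.1745]
eef_rot: [-3.142, 0.0, -0.003]
force: [-0.1, 0.2, 0.5]
grip_width: 0.0941
grip_force: 0.0
```

Request:
step_arm(
  deltas=[
    {"dp":[0.95,-0.42,0]},
    {"dp":[0.95,-0.42,0]},
    {"dp":[0.95,-0.42,0]},
    {"dp":[0.95,-0.42,0]},
    {"dp":[0.95,-0.42,0]},
    {"dp":[0.95,-0.42,0]},
    {"dp":[0.95,-0.42,0]},
    {"dp":[0.95,-0.42,0]},
    {"dp":[0.95,-0.42,0]},
    {"dp":[0,0,0]},
    {"dp":[0,0,0]},
  ],
)

```text
invalid input at $.deltas[0]: expected keys dp, twist
```

```bash
cat >> h.py <<'E'
def circ(cam,label,h=None,r=None,near=None,show=True):
    """detections -> circle fit of top face points"""
    im,D=ctrl.camera(cam); W=world(cam,D); out=[]
    for q in ctrl.cut_out(cam,label)[:5]:
        m=q['pixels']&(D>0); P=W[m]
        if len(P)<15: continue
        z=np.percentile(P[:,2],90); t=P[np.abs(P[:,2]-z)<.006]
        (cx,cy),rad=cv2.minEnclosingCircle(t[:,:2].astype(np.float32))
        out.append((round(q['conf'],2),np.round([cx,cy,rad,z],4),np.round((t[:,:2].min(0)+t[:,:2].max(0))/2,4),np.round(np.ptp(t[:,:2],axis=0),4),im[m].mean(0).astype(int)))
    return im,D,W,out
E
python3 - <<'E'
from h import *
print(ctrl.get_obs())
im,D,W,o=circ('wrist','wheel_a'); save('w1.png',im)
for q in o: print(q)
# case: fit rim & lid from the first scene/side
for c in ('scene','side'):
    z=np.load(c+'0.npz'); W=z['W']; im=z['im'].astype(int); D=z['D']
    blue=(im[...,2]>im[...,0]+20)&(D>0)&(abs(W[...,1])<.17)&(W[...,0]>.45)&(W[...,0]<.75)&(W[...,2]>.02)
    P=W[blue]
    rim=P[(abs(P[:,2]-.065)<.006)]
    f=rim[rim[:,0]<.56]
    print(c,len(P),len(rim),cv2.minAreaRect(rim[:,:2].astype(np.float32)))
    lid=P[P[:,2]>.085]; mu=lid.mean(0); u,s,vt=np.linalg.svd(lid-mu,full_matrices=False); print('lid',mu,vt[2],lid.min(0),lid.max(0))
    print('lid width dir', vt[0],vt[1])
E
```

```text
{'time_s': 1.6, 'qpos': array([-1.32360178e+00,  2.99880787e-01,  1.52101661e+00, -1.57616245e-05,
        1.32070740e+00,  2.50150205e-01]), 'joint_vel': array([-1.07637071e-03,  5.02043814e-04,  3.15986370e-03,  5.47036991e-04,
       -9.06499103e-04,  6.25270240e-01]), 'tau': array([-1.01035352e-03, -5.31894708e+01, -3.53149796e+01,  7.32508488e-02,
       -2.51321500e-03, -1.31659549e+00]), 'ee_pos': array([ 0.16975668, -0.52312676,  0.17454909]), 'eef_rot': array([-3.14158467e+00,  1.78022986e-05, -2.95175925e-03]), 'force': array([-0.08782322,  0.23731634,  0.49439305]), 'moment': array([ 0.06723299,  0.02748437, -0.00266091]), 'grip_force': 0.0, 'grip_width': 0.09414242210200105}
scene 2612 361 ((0.5594118237495422, 0.015298917889595032), (0.23401783406734467, 0.13130083680152893), 83.0859603881836)
lid [0.65191734 0.02536898 0.13900598] [-0.93664964  0.10580718  0.33390463] [ 0.61649531 -0.10760111  0.08504317] [0.67740036 0.1228016  0.19395717]
lid width dir [0.11316597 0.99357268 0.00260476] [ 0.33148292 -0.04022639  0.94260326]
side 1387 182 ((0.5546448826789856, 0.011463478207588196), (0.23641525208950043, 0.12084581702947617), 83.30074310302734)
lid [ 0.63932262 -0.01060609  0.13703749] [-0.92103336  0.10942806  0.37379546] [ 0.60752264 -0.11361219  0.08512516] [0.67381718 0.11096599 0.19078788]
lid width dir [-0.12298513 -0.99232937 -0.01253287] [-0.36955676  0.05751447 -0.92742648]
```

View pics/w1.png

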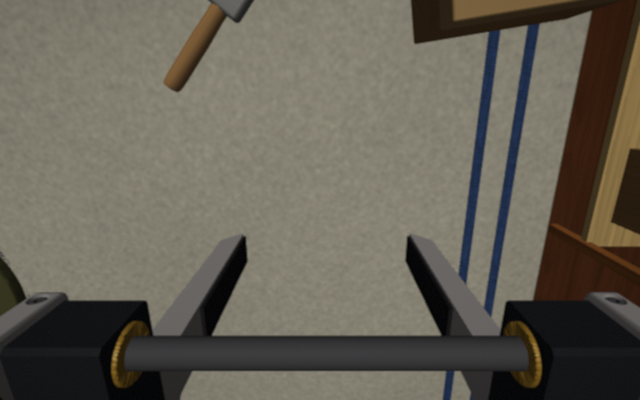

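Request:
step_arm(
  deltas=[
    {"dp":[0.95,-0.42,0],"twist":0},
    {"dp":[0.95,-0.42,0],"twist":0},
    {"dp":[0.95,-0.42,0],"twist":0},
    {"dp":[0.95,-0.42,0],"twist":0},
    {"dp":[0.95,-0.42,0],"twist":0},
    {"dp":[0.95,-0.42,0],"twist":0},
    {"dp":[0.95,-0.42,0],"twist":0},
    {"dp":[0.95,-0.42,0],"twist":0},
    {"dp":[0.95,-0.42,0],"twist":0},
    {"dp":[0,0,0],"twist":0},
    {"dp":[0,0,0],"twist":0},
  ],
)

```text
time_s: 2.8
ee_pos: [0.5121, -0.3716, 0.1741]
eef_rot: [-3.141, 0.001, 0.003]
force: [0.5, -0.8, 0.5]
grip_width: 0.0944
grip_force: 0.0
```

```bash
python3 - <<'E'
from h import *
o=ctrl.get_obs();print(o['ee_pos'],o['eef_rot'])
im,D,W,o=circ('wrist','wheel_a'); save('w2.png',im); np.savez('w2.npz',im=im,D=D,W=W)
for q in o: print(q)
E
```

```text
[ 0.51213517 -0.37158278  0.17406833] [-3.14126433e+00  6.47566844e-04  2.56793615e-03]
(0.69, array([ 0.5123, -0.4862,  0.029 ,  0.0308]), array([ 0.5121, -0.486 ]), array([0.0566, 0.0561]), array([139,  76,  91]))
(0.53, array([ 0.3843, -0.0982,  0.0503,  0.0251]), array([ 0.3857, -0.0982]), array([0.0312, 0.1004]), array([ 33,  60, 103]))
```

View pics/w2.png

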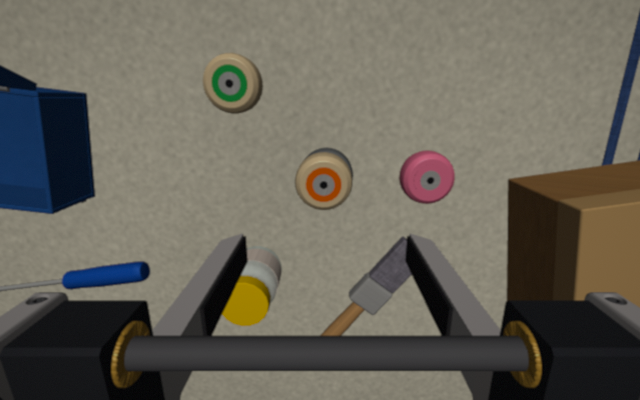

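```bash
python3 - <<'E'
from h import *
z=np.load('w2.npz');W=z['W'];D=z['D']
m=np.zeros(D.shape,bool); m[140:215,285:362]=1
P=W[m&(W[...,2]>.055)&(W[...,2]<.066)]
print(len(P),P[:,2].mean(),(P.min(0)+P.max(0))/2,np.ptp(P,axis=0),cv2.minEnclosingCircle(P[:,:2].astype(np.float32)))
print(W[150:157,323])
hs=cv2.cvtColor(z['im'],cv2.COLOR_RGB2HSV)
o=m&(hs[...,0]<14)&(hs[...,1]>150);print('hub',W[o].mean(0),(W[o].min(0)+W[o].max(0))/2)
E
```

```text
2374 0.05935041553333659 [ 0.51484498 -0.36998177  0.05884704] [0.0566401  0.05618107 0.00762792] ((0.5144932866096497, -0.3703688979148865), 0.028772365301847458)
[[ 0.54326179 -0.36925964  0.02352411]
 [ 0.54252431 -0.36927979  0.02582347]
 [ 0.54419563 -0.36944946  0.04357258]
 [ 0.54415784 -0.36950825  0.04984814]
 [ 0.54357857 -0.36953237  0.05253965]
 [ 0.54286525 -0.36954776  0.05432614]
 [ 0.54217165 -0.36956377  0.05617607]]
hub [ 0.51424705 -0.36971927  0.06022417] [ 0.5137181  -0.36950775  0.06041843]
```

Request:
step_arm(
  deltas=[
    {"dp":[0.05,-0.04,0.8],"twist":0},
    {"dp":[0,0,0.8],"twist":0},
    {"dp":[0,0,0.8],"twist":0},
    {"dp":[0,0,0.6],"twist":0},
    {"dp":[0,0,0.45],"twist":0},
    {"dp":[0,0,0],"twist":0},
  ],
)

```text
time_s: 3.5
ee_pos: [0.5118, -0.3704, 0.0343]
eef_rot: [-3.139, 0.003, -0.001]
force: [0.2, 0.1, 0.9]
grip_width: 0.0938
grip_force: 0.0
```

Request:
step_arm(
  deltas=[
    {"dp":[0,0,0],"twist":0},
    {"dp":[0,0,0],"twist":0},
    {"dp":[0,0,0],"twist":0},
    {"dp":[0,0,0],"twist":0},
    {"dp":[0,0,0],"twist":0},
    {"dp":[0,0,0],"twist":0},
  ],
  gripper=-1,
  squeeze=20,
)

```text
time_s: 4.1
ee_pos: [0.5139, -0.3705, 0.0367]
eef_rot: [3.141, -0.0, -0.0]
force: [-0.6, 0.3, -0.3]
grip_width: 0.0494
grip_force: 0.0
```

```bash
python3 - <<'E'
from h import *
print(ctrl.get_obs()['grip_width'],ctrl.get_obs()['grip_force'])
im,D=ctrl.camera('wrist'); im2,_=ctrl.camera('side'); s=cv2.resize(im2[250:370,240:400],None,fx=3.3,fy=3.3)[:400]
save('w3.png',cv2.resize(np.hstack([im[:,100:540],s[:, :520]]),(800,333)))
print(ctrl.get_obs()['grip_width'],ctrl.get_obs()['grip_force'])
E
```

```text
0.04936849229694796 0.0Traceback (most recent call last):
  File "<stdin>", line 4, in <module>
    return _nx.concatenate(arrs, 1, dtype=dtype, casting=casting)
           ~~~~~~~~~~~~~~~^^^^^^^^^^^^^^^^^^^^^^^^^^^^^^^^^^^^^^^
ValueError: all the input array dimensions except for the concatenation axis must match exactly, but along dimension 0, the array at index 0 has size 400 and the array at index 1 has size 396
```

```bash
python3 - <<'E'
from h import *
im,D=ctrl.camera('wrist'); im2,_=ctrl.camera('side'); s=cv2.resize(im2[250:370,240:400],(533,400))
save('w3.png',cv2.resize(np.hstack([im[:,100:540],s]),(800,330)))
print(ctrl.get_obs()['grip_width'],ctrl.get_obs()['grip_force'])
E
```

```text
0.03326186506011033 0.0
```

View pics/w3.png

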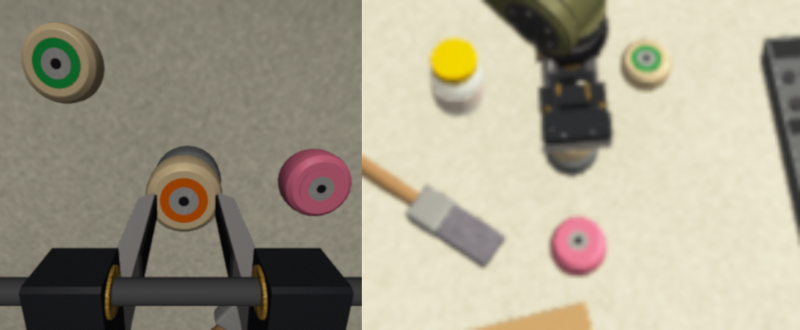

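```bash
python3 - <<'E'
from h import *
np.set_printoptions(precision=4,suppress=True)
o=ctrl.get_obs();print(o['ee_pos'],o['eef_rot'],o['grip_width'],o['grip_force'],o['force'])
im,D=ctrl.camera('wrist'); W=world('wrist',D)
hs=cv2.cvtColor(im,cv2.COLOR_RGB2HSV)
h=(hs[...,0]<14)&(hs[...,1]>150)&(W[...,2]>.03)&(D>0)&(abs(W[...,0]-.51)<.06)&(abs(W[...,1]+.37)<.06);print('hub',h.sum(),(W[h].min(0)+W[h].max(0))/2,np.ptp(W[h],axis=0))
for r in range(180,300,8): print(r,[tuple(np.round(W[r,c],3)) for c in (275,285,295,322,350,360,370)])
save('w4.png',im)
E
```

```text
[ 0.5138 -0.3704  0.0365] [-3.1416  0.     -0.0003] 0.03326186506011033 0.0 [-0.9784 -0.505  -0.3973]
hub 1483 [ 0.5148 -0.3698  0.0692] [0.0362 0.0342 0.0224]
180 [(np.float64(0.54), np.float64(-0.332), np.float64(-0.001)), (np.float64(0.54), np.float64(-0.34), np.float64(0.0)), (np.float64(0.54), np.float64(-0.347), np.float64(-0.0)), (np.float64(0.544), np.float64(-0.368), np.float64(0.019)), (np.float64(0.54), np.float64(-0.389), np.float64(-0.0)), (np.float64(0.54), np.float64(-0.397), np.float64(-0.001)), (np.float64(0.539), np.float64(-0.405), np.float64(-0.002))]
188 [(np.float64(0.533), np.float64(-0.332), np.float64(-0.001)), (np.float64(0.534), np.float64(-0.339), np.float64(0.0)), (np.float64(0.534), np.float64(-0.347), np.float64(-0.0)), (np.float64(0.545), np.float64(-0.368), np.float64(0.042)), (np.float64(0.54), np.float64(-0.388), np.float64(0.024)), (np.float64(0.533), np.float64(-0.397), np.float64(-0.0)), (np.float64(0.533), np.float64(-0.405), np.float64(-0.001))]
196 [(np.float64(0.527), np.float64(-0.331), np.float64(-0.001)), (np.float64(0.527), np.float64(-0.
[... 4687 characters left out ...]
 np.float64(-0.345), np.float64(0.001)), (np.float64(0.45), np.float64(-0.368), np.float64(-0.0)), (np.float64(0.449), np.float64(-0.391), np.float64(-0.001)), (np.float64(0.511), np.float64(-0.388), np.float64(0.1)), (np.float64(0.524), np.float64(-0.39), np.float64(0.121))]
292 [(np.float64(0.524), np.float64(-0.35), np.float64(0.128)), (np.float64(0.522), np.float64(-0.354), np.float64(0.125)), (np.float64(0.443), np.float64(-0.345), np.float64(0.0)), (np.float64(0.442), np.float64(-0.367), np.float64(-0.001)), (np.float64(0.441), np.float64(-0.391), np.float64(-0.002)), (np.float64(0.507), np.float64(-0.388), np.float64(0.101)), (np.float64(0.523), np.float64(-0.389), np.float64(0.126))]
```

View pics/w4.png

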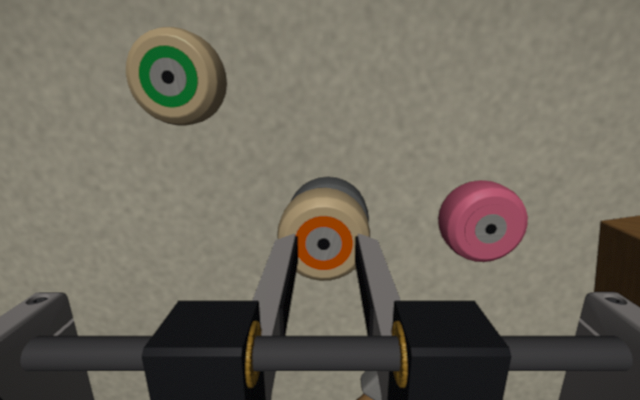

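```bash
python3 - <<'E'
from h import *
W=np.load('w2.npz')['W']-np.array([.5121,-.3716,.1741])
for (a,b) in ((200,255),(400,450)):
    s=W[225:300,a:b].reshape(-1,3); s=s[(s[:,2]>-.06)]
    i=np.argsort(s[:,2])[:12]; print(s[i].round(4).tolist()[::3], np.percentile(s[:,1],[1,99]))
E
```

```text
[[-0.002, 0.0459, 0.0301], [-0.0031, 0.0459, 0.0303], [-0.001, 0.0457, 0.0307], [0.0068, 0.0457, 0.0309]] [0.00441493 0.05707878]
[[0.0095, -0.0502, 0.0297], [0.0061, -0.0485, 0.0306], [0.0043, -0.0485, 0.031], [-0.0021, -0.0484, 0.031]] [-0.05971928 -0.04793791]
```

Request:
step_arm(
  deltas=[
    {"dp":[0,0,-0.3],"twist":0},
    {"dp":[0,0,0],"twist":0},
    {"dp":[0,0,0],"twist":0},
    {"dp":[0,0,0],"twist":0},
    {"dp":[0,0,0],"twist":0},
    {"dp":[0,0,0],"twist":0},
    {"dp":[0,0,0],"twist":0},
    {"dp":[0,0,0],"twist":0},
    {"dp":[0,0,0],"twist":0},
  ],
  gripper=1,
)

```text
time_s: 5.25
ee_pos: [0.5138, -0.3705, 0.0485]
eef_rot: [-3.142, 0.0, -0.0]
force: [-0.1, -0.2, 0.1]
grip_width: 0.0941
grip_force: 0.0
```

Request:
step_arm(
  deltas=[
    {"dp":[0.01,0,0.3],"twist":0},
    {"dp":[0,0,0.25],"twist":0},
    {"dp":[0,0,0.25],"twist":0},
    {"dp":[0,0,0.25],"twist":0},
    {"dp":[0,0,0],"twist":0},
  ],
)

```text
time_s: 5.75
ee_pos: [0.5135, -0.3698, 0.0045]
eef_rot: [-3.14, 0.002, -0.0]
force: [0.5, -0.0, -0.2]
grip_width: 0.094
grip_force: 0.0
```

Request:
step_arm(
  deltas=[
    {"dp":[0,0,0],"twist":0},
    {"dp":[0,0,0],"twist":0},
    {"dp":[0,0,0],"twist":0},
    {"dp":[0,0,0],"twist":0},
    {"dp":[0,0,0],"twist":0},
    {"dp":[0,0,0],"twist":0},
  ],
  gripper=-1,
  squeeze=20,
)

```text
time_s: 6.35
ee_pos: [0.5143, -0.3705, 0.0068]
eef_rot: [3.141, -0.0, -0.0]
force: [-0.4, 1.1, 1.8]
grip_width: 0.0597
grip_force: 20.0
```

Request:
step_arm(
  deltas=[
    {"dp":[0,0,-0.5],"twist":0},
    {"dp":[0,0,-1],"twist":0},
    {"dp":[0,0,-1],"twist":0.86},
    {"dp":[0,0,-1],"twist":0.86},
    {"dp":[0,0,-0.5],"twist":0},
  ],
)

```text
time_s: 6.85
ee_pos: [0.5149, -0.371, 0.1704]
eef_rot: [3.139, -0.004, -0.123]
force: [-0.4, -0.7, -1.2]
grip_width: 0.0596
grip_force: 20.0
```

Request:
step_arm(
  deltas=[
    {"dp":[-0.07,-1,0],"twist":0},
    {"dp":[-0.07,-1,0],"twist":0},
    {"dp":[-0.07,-1,0],"twist":0},
    {"dp":[-0.07,-1,0],"twist":0},
    {"dp":[-0.07,-1,0],"twist":0},
    {"dp":[-0.07,-1,0],"twist":0},
    {"dp":[-0.07,-1,0],"twist":0},
    {"dp":[-0.07,-1,0],"twist":0},
    {"dp":[0,0,0],"twist":0},
    {"dp":[0,0,0],"twist":0},
  ],
)

```text
time_s: 7.85
ee_pos: [0.5304, -0.0497, 0.1666]
eef_rot: [3.141, -0.0, -0.119]
force: [-0.1, -0.9, -1.9]
grip_width: 0.0595
grip_force: 20.0
```

```bash
python3 - <<'E'
from h import *
o=ctrl.get_obs();print(o['ee_pos'],o['eef_rot'],o['grip_width'])
im,D=ctrl.camera('wrist'); W=world('wrist',D); save('w5.png',im); np.savez('w5.npz',im=im,D=D,W=W)
i2=im.astype(int)
blue=(i2[...,2]>i2[...,0]+20)&(D>0)
P=W[blue]; P=P[(P[:,0]>.45)&(P[:,0]<.75)&(abs(P[:,1])<.2)]
rim=P[abs(P[:,2]-.065)<.004]; print(len(rim),cv2.minAreaRect(rim[:,:2].astype(np.float32)),rim.min(0),rim.max(0))
fl=P[abs(P[:,2]-.005)<.004]; print('floor',len(fl),cv2.minAreaRect(fl[:,:2].astype(np.float32)),np.median(fl[:,2]))
E
```

```text
[ 0.53043265 -0.04969471  0.16658844] [ 3.14137218e+00 -9.74566386e-05 -1.18860579e-01] 0.05954679657397222
2745 ((0.5585823059082031, 0.013064928352832794), (0.22950482368469238, 0.12099023908376694), 83.09783172607422) [ 0.48520899 -0.10736663  0.06100111] [0.63103162 0.13326916 0.06892497]
floor 18636 ((0.5557108521461487, 0.013137802481651306), (0.2211596965789795, 0.10824356973171234), 83.07411193847656) 0.004443098210178936
```

View pics/w5.png

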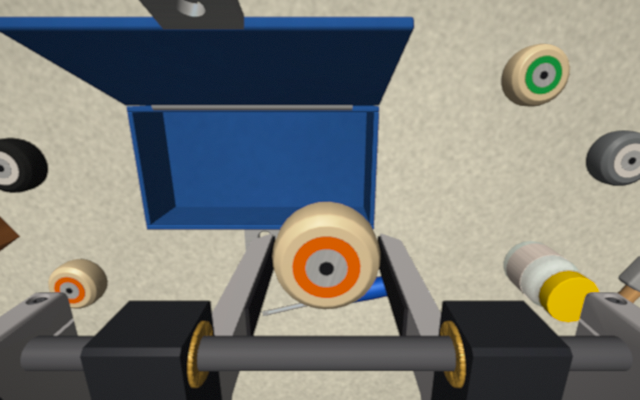

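Request:
step_arm(
  deltas=[
    {"dp":[0.19,-0.26,0],"twist":0},
    {"dp":[0,0,0.7],"twist":0},
    {"dp":[0,0,0.8],"twist":0},
    {"dp":[0,0,0.8],"twist":0},
    {"dp":[0,0,0.8],"twist":0},
    {"dp":[0,0,0.7],"twist":0},
    {"dp":[0,0,0.5],"twist":0},
    {"dp":[0,0,0.28],"twist":0},
    {"dp":[0,0,0],"twist":0},
    {"dp":[0,0,0],"twist":0},
  ],
)

```text
time_s: 8.9
ee_pos: [0.5398, -0.0409, -0.0162]
eef_rot: [3.142, -0.001, -0.121]
force: [0.6, -0.1, -1.0]
grip_width: 0.0598
grip_force: 20.0
```

Request:
step_arm(
  deltas=[
    {"dp":[0,0,0],"twist":0},
    {"dp":[0,0,0],"twist":0},
    {"dp":[0,0,0],"twist":0},
    {"dp":[0,0,-0.5],"twist":0},
    {"dp":[0,0,-0.8],"twist":0},
    {"dp":[0,0,-1],"twist":0},
    {"dp":[0,0,-1],"twist":0},
    {"dp":[0,0,-1],"twist":0},
  ],
  gripper=0.49,
)

```text
time_s: 9.7
ee_pos: [0.539, -0.0406, 0.1574]
eef_rot: [3.142, -0.0, -0.12]
force: [0.2, -0.6, 0.5]
grip_width: 0.0702
grip_force: 0.0
```

Request:
step_arm(
  deltas=[
    {"dp":[-0.45,-0.89,0],"twist":0},
    {"dp":[-0.45,-0.89,0],"twist":0},
    {"dp":[-0.45,-0.89,0],"twist":0},
    {"dp":[-0.45,-0.89,0],"twist":0},
    {"dp":[-0.45,-0.89,0],"twist":0},
    {"dp":[-0.45,-0.89,0],"twist":0},
    {"dp":[-0.45,-0.89,0],"twist":0},
    {"dp":[-0.45,-0.89,0],"twist":0},
    {"dp":[0,0,0],"twist":0},
    {"dp":[0,0,0],"twist":0},
  ],
  gripper=1,
)

```text
time_s: 10.7
ee_pos: [0.4302, 0.2597, 0.1555]
eef_rot: [3.142, -0.0, -0.119]
force: [0.5, -0.1, 0.4]
grip_width: 0.094
grip_force: 0.0
```

```bash
python3 - <<'E'
from h import *
np.set_printoptions(precision=4,suppress=True)
o=ctrl.get_obs();print(o['ee_pos'],o['eef_rot'],o['grip_width'])
im,D,W,o=circ('wrist','wheel_a'); save('w6.png',im); np.savez('w6.npz',im=im,D=D,W=W)
for q in o: print(q)
hs=cv2.cvtColor(im,cv2.COLOR_RGB2HSV)
def ctr(lo,hi,c,s=100):
    h=(hs[...,0]>=lo)&(hs[...,0]<hi)&(hs[...,1]>s)&(D>0)&(np.hypot(W[...,0]-c[0],W[...,1]-c[1])<.05); return W[h]
a=ctr(0,14,(.434,.272),150); print('hub_b',len(a),(a.min(0)+a.max(0))/2)
a=W[(D>0)&(np.hypot(W[...,0]-.434,W[...,1]-.272)<.05)&(abs(W[...,2]-.03)<.006)]; print('b top',cv2.minEnclosingCircle(a[:,:2].astype(np.float32)))
a=W[(D>0)&(np.hypot(W[...,0]-.511,W[...,1]-.366)<.05)&(W[...,2]>.08)&(W[...,2]<.14)]; print('pin',len(a), len(a) and (a.min(0),a.max(0)))
a=W[(D>0)&(np.hypot(W[...,0]-.511,W[...,1]-.366)<.06)&(abs(W[...,2]-.062)<.004)]; print('blk',len(a), len(a) and cv2.minAreaRect(a[:,:2].astype(np.float32)))
im,D=ctrl.camera('side'); W=world('side',D)
a=W[(D>0)&(np.hypot(W[...,0]-.54,W[...,1]+.04)<.07)&(W[...,2]>.028)&(W[...,2]<.042)&(im[...,0]>im[...,2])]; print('a in case',len(a),len(a) and (a.min(0),a.max(0)))
E
```

```text
[0.4302 0.2597 0.1555] [ 3.1416 -0.0002 -0.1187] 0.09395851757666708
(0.94, array([0.436 , 0.2675, 0.0287, 0.0307]), array([0.4358, 0.2673]), array([0.0567, 0.0568]), array([132, 103,  72]))
(0.61, array([ 0.5393, -0.0388,  0.0287,  0.0352]), array([ 0.539 , -0.0296]), array([0.0553, 0.0351]), array([97, 78, 56]))
hub_b 535 [0.4356 0.2681 0.03  ]
b top ((0.4359748363494873, 0.2673249840736389), 0.028862476348876953)
pin 993 (array([0.5047, 0.3613, 0.08  ]), array([0.522 , 0.3789, 0.1261]))
blk 3549 ((0.5135529637336731, 0.37076693773269653), (0.06045787036418915, 0.060763996094465256), 26.625789642333984)
a in case 159 (array([ 0.4852, -0.0726,  0.0281]), array([0.5642, 0.0049, 0.042 ]))
```

Request:
step_arm(
  deltas=[
    {"dp":[0.11,-0.21,0.5],"twist":0},
    {"dp":[0,0,0.8],"twist":0},
    {"dp":[0,0,0.8],"twist":0},
    {"dp":[0,0,0.8],"twist":0},
    {"dp":[0,0,0.7],"twist":0},
    {"dp":[0,0,0.45],"twist":0},
    {"dp":[0,0,0.23],"twist":0},
    {"dp":[0,0,0],"twist":0},
  ],
)

```text
time_s: 11.65
ee_pos: [0.4358, 0.2663, -0.0165]
eef_rot: [3.141, 0.001, -0.122]
force: [-0.7, -0.4, -0.7]
grip_width: 0.094
grip_force: 0.0
```

Request:
step_arm(
  deltas=[
    {"dp":[0,0,0],"twist":0},
    {"dp":[0,0,0],"twist":0},
    {"dp":[0,0,0],"twist":0},
    {"dp":[0,0,0],"twist":0},
    {"dp":[0,0,0],"twist":0},
    {"dp":[0,0,0],"twist":0},
  ],
  gripper=-1,
  squeeze=20,
)

```text
time_s: 12.25
ee_pos: [0.4361, 0.2673, -0.0155]
eef_rot: [-3.141, -0.001, -0.12]
force: [-1.0, -1.0, 5.2]
grip_width: 0.0597
grip_force: 20.0
```

Request:
step_arm(
  deltas=[
    {"dp":[0,0,-0.5],"twist":0},
    {"dp":[0,0,-1],"twist":0},
    {"dp":[0,0,-1],"twist":0},
    {"dp":[0,0,-1],"twist":0},
    {"dp":[0,0,-0.5],"twist":0},
    {"dp":[0.7,0.92,0],"twist":0},
    {"dp":[0.7,0.92,0],"twist":0},
    {"dp":[0.7,0.92,0],"twist":0},
    {"dp":[0.7,0.92,0],"twist":0},
    {"dp":[0.7,0.92,0],"twist":0},
    {"dp":[0,0,0],"twist":0},
    {"dp":[0,0,0],"twist":0},
  ],
)

```text
time_s: 13.45
ee_pos: [0.5526, 0.0671, 0.1436]
eef_rot: [3.142, 0.001, -0.122]
force: [-0.3, 0.1, -0.5]
grip_width: 0.0594
grip_force: 20.0
```

Request:
step_arm(
  deltas=[
    {"dp":[0,0,0.7],"twist":0},
    {"dp":[0,0,0.8],"twist":0},
    {"dp":[0,0,0.8],"twist":0},
    {"dp":[0,0,0.7],"twist":0},
    {"dp":[0,0,0.5],"twist":0},
    {"dp":[0,0,0.33],"twist":0},
    {"dp":[0,0,0],"twist":0},
    {"dp":[0,0,0],"twist":0},
  ],
)

```text
time_s: 14.25
ee_pos: [0.5529, 0.0682, -0.0083]
eef_rot: [-3.141, -0.001, -0.12]
force: [-0.5, -0.6, -1.5]
grip_width: 0.0599
grip_force: 20.0
```

Request:
step_arm(
  deltas=[
    {"dp":[0,0,0],"twist":0},
    {"dp":[0,0,0],"twist":0},
    {"dp":[0,0,0],"twist":0},
    {"dp":[0,0,-0.5],"twist":0},
    {"dp":[0,0,-0.8],"twist":0},
    {"dp":[0,0,-1],"twist":0},
    {"dp":[0,0,-1],"twist":0},
    {"dp":[0,0,-1],"twist":0},
    {"dp":[0,0,-1],"twist":0},
    {"dp":[0,0,-0.7],"twist":0},
    {"dp":[0,0,0],"twist":0},
  ],
  gripper=0.49,
)

```text
time_s: 15.35
ee_pos: [0.554, 0.0677, 0.2355]
eef_rot: [-3.14, -0.007, -0.121]
force: [0.4, -0.4, -0.5]
grip_width: 0.0704
grip_force: 0.0
```

```bash
python3 - <<'E'
from h import *
np.set_printoptions(precision=4,suppress=True)
o=ctrl.get_obs();print(o['ee_pos'],o['eef_rot'],o['grip_width'])
im,D=ctrl.camera('wrist'); W=world('wrist',D); save('w7.png',im)
yw=-.1206; R=np.array([[np.cos(yw),np.sin(yw)],[-np.sin(yw),np.cos(yw)]])
O=W.copy(); O[...,:2]=(W[...,:2]-[.5575,.0131])@R.T
i2=im.astype(int); blue=(i2[...,2]>i2[...,0]+20)&(D>0)
for s in (-1,1):
    a=O[(D>0)&(abs(O[...,0])<.053)&(O[...,1]*s>0)&(abs(O[...,1])<.107)&(O[...,2]>.028)&(O[...,2]<.045)&~blue]
    print('wheel',s,len(a),a.min(0),a.max(0),np.median(a[:,2]))
rim=O[blue&(abs(O[...,2]-.065)<.004)&(abs(O[...,0])<.08)&(abs(O[...,1])<.13)]; print('rim own',rim.min(0),rim.max(0))
def plane(O,m):
    l=O[m]; mu=l.mean(0); n=np.linalg.svd(l-mu,full_matrices=False)[2][2]; n*=-np.sign(n[0]); print('lid',len(l),n,'theta',np.pi/2+np.arctan2(n[2],-n[0]),l.min(0),l.max(0))
plane(O,blue&(O[...,2]>.085)&(O[...,0]>.055)&(abs(O[...,1])<.13))
g=O[(D>0)&(O[...,2]>.185)&(O[...,0]>.05)&(O[...,0]<.16)&(abs(O[...,1])<.04)]; print('tab',len(g),len(g) and (g.min(0),g.max(0)))
h=O[(D>0)&(abs(O[...,2]-.044)<.004)&(O[...,0]<-.06)&(O[...,0]>-.11)&(abs(O[...,1])<.04)]; print('hasp',len(h),len(h) and (h.min(0),h.max(0)))
E
```

```text
[0.554  0.0677 0.2355] [-3.1403 -0.007  -0.1205] 0.07041247775943328
wheel -1 1472 [-0.0391 -0.0845  0.028 ] [ 0.0154 -0.0287  0.0346] 0.03176808145621285
wheel 1 1475 [-0.0404  0.0255  0.028 ] [0.0141 0.0803 0.0356] 0.03179984980004319
rim own [-0.0605 -0.1138  0.061 ] [0.0612 0.1149 0.069 ]
lid 13675 [-0.9245 -0.0011  0.3812] theta 1.9618654749832545 [ 0.0668 -0.1135  0.0851] [0.1081 0.1148 0.1853]
tab 1965 (array([ 0.1053, -0.0218,  0.185 ]), array([0.1218, 0.0227, 0.2093]))
hasp 541 (array([-0.097 , -0.0222,  0.04  ]), array([-0.0684,  0.0215,  0.043 ]))
```

Request:
step_arm(
  deltas=[
    {"dp":[0.84,0.27,0],"twist":0},
    {"dp":[0.84,0.27,0],"twist":0},
    {"dp":[0.84,0.27,0],"twist":0},
    {"dp":[0.84,0.27,0],"twist":0},
    {"dp":[0.84,0.27,0],"twist":0},
    {"dp":[0,0,0],"twist":0},
    {"dp":[0,0,0.8],"twist":0},
    {"dp":[0,0,0.8],"twist":0},
    {"dp":[0,0,0.8],"twist":0},
    {"dp":[0,0,0.4],"twist":0},
    {"dp":[0,0,0],"twist":0},
  ],
  gripper=-1,
  squeeze=5,
)

```text
time_s: 16.5
ee_pos: [0.7111, -0.0057, 0.1152]
eef_rot: [3.141, 0.006, -0.12]
force: [-0.7, 0.2, 0.7]
grip_width: 0.0005
grip_force: 0.0
```

Request:
step_arm(
  deltas=[
    {"dp":[-0.2,0,0],"twist":0},
    {"dp":[-0.2,0,0],"twist":0},
    {"dp":[-0.2,0,0],"twist":0},
    {"dp":[-0.2,0,0],"twist":0},
    {"dp":[-0.2,0,0],"twist":0},
    {"dp":[-0.2,0,0],"twist":0},
    {"dp":[-0.2,0,0],"twist":0},
    {"dp":[-0.2,0,0],"twist":0},
    {"dp":[-0.2,0,0],"twist":0},
    {"dp":[-0.2,0,0],"twist":0},
    {"dp":[-0.2,0,0],"twist":0},
    {"dp":[-0.2,0,0],"twist":0},
  ],
)

```text
time_s: 17.7
ee_pos: [0.6172, 0.0055, 0.1189]
eef_rot: [-3.142, -0.0, -0.12]
force: [2.6, -0.4, -1.2]
grip_width: 0.0002
grip_force: 1.3
```

Request:
step_arm(
  deltas=[
    {"dp":[-0.2,0,0],"twist":0},
    {"dp":[-0.2,0,0],"twist":0},
    {"dp":[-0.2,0,0],"twist":0},
    {"dp":[-0.2,0,0],"twist":0},
    {"dp":[-0.2,0,0],"twist":0},
    {"dp":[-0.17,0,0.11],"twist":0},
    {"dp":[-0.17,0,0.11],"twist":0},
    {"dp":[-0.17,0,0.11],"twist":0},
    {"dp":[-0.12,0,0.17],"twist":0},
    {"dp":[-0.12,0,0.17],"twist":0},
    {"dp":[-0.12,0,0.17],"twist":0},
  ],
)

```text
time_s: 18.8
ee_pos: [0.5429, 0.0145, 0.0846]
eef_rot: [-3.142, 0.001, -0.12]
force: [1.1, -1.3, 0.7]
grip_width: 0.0007
grip_force: 0.7
```

Request:
step_arm(
  deltas=[
    {"dp":[-0.04,0,0.08],"twist":0},
    {"dp":[-0.04,0,0.08],"twist":0},
    {"dp":[-0.04,0,0.08],"twist":0},
    {"dp":[-0.04,0,0.08],"twist":0},
    {"dp":[-0.04,0,0.08],"twist":0},
    {"dp":[0,0,0.08],"twist":0},
    {"dp":[0,0,0.08],"twist":0},
    {"dp":[0,0,0.06],"twist":0},
    {"dp":[0,0,0.05],"twist":0},
    {"dp":[0,0,0.05],"twist":0},
    {"dp":[0,0,0.05],"twist":0},
  ],
)

```text
time_s: 19.9
ee_pos: [0.5356, 0.0154, 0.0544]
eef_rot: [-3.142, -0.0, -0.12]
force: [-0.1, 0.0, 1.8]
grip_width: 0.0008
grip_force: 0.5
```

```bash
python3 - <<'E'
from h import *
o=ctrl.get_obs();print(o['ee_pos'],o['force'])
E
```

```text
[0.53557986 0.01537567 0.05443319] [-0.14282024  0.04616823  1.79969709]
```

Request:
step_arm(
  deltas=[
    {"dp":[0,0,0.03],"twist":0},
    {"dp":[0,0,0.03],"twist":0},
    {"dp":[0,0,0.03],"twist":0},
    {"dp":[0,0,0.025],"twist":0},
    {"dp":[0,0,0.025],"twist":0},
    {"dp":[0,0,0.025],"twist":0},
    {"dp":[0,0,0.02],"twist":0},
    {"dp":[0,0,0.02],"twist":0},
    {"dp":[0,0,0.02],"twist":0},
    {"dp":[0,0,0.02],"twist":0},
    {"dp":[0,0,0],"twist":0},
  ],
)

```text
time_s: 21.0
ee_pos: [0.5355, 0.0154, 0.0446]
eef_rot: [-3.142, -0.0, -0.12]
force: [-0.2, 0.6, -0.1]
grip_width: 0.0002
grip_force: 0.0
```

Request:
step_arm(
  deltas=[
    {"dp":[0,0,0.02],"twist":0},
    {"dp":[0,0,0.02],"twist":0},
    {"dp":[0,0,0],"twist":0},
  ],
)

```text
time_s: 21.3
ee_pos: [0.5355, 0.0154, 0.043]
eef_rot: [3.142, 0.0, -0.12]
force: [-0.1, -0.0, 0.9]
grip_width: 0.0007
grip_force: 0.0
```

Request:
step_arm(
  deltas=[
    {"dp":[0,0,0.02],"twist":0},
    {"dp":[0,0,0],"twist":0},
  ],
)

```text
time_s: 21.5
ee_pos: [0.5357, 0.0154, 0.0428]
eef_rot: [3.142, -0.0, -0.12]
force: [-3.0, 0.1, 6.7]
grip_width: 0.0006
grip_force: 3.3
```

Request:
step_arm(
  deltas=[
    {"dp":[0,0,0.02],"twist":0},
    {"dp":[0,0,0],"twist":0},
  ],
)

```text
time_s: 21.7
ee_pos: [0.5357, 0.0154, 0.0427]
eef_rot: [3.142, -0.001, -0.12]
force: [-7.0, 0.1, 15.9]
grip_width: 0.0006
grip_force: 7.5
```

Request:
step_arm(
  deltas=[
    {"dp":[0,0,-0.1],"twist":0},
    {"dp":[0,0,-0.7],"twist":0},
    {"dp":[-0.2,0,-1],"twist":0},
    {"dp":[-0.8,0,-1],"twist":0},
    {"dp":[-0.8,0,-1],"twist":0},
    {"dp":[-0.4,0,0],"twist":0},
    {"dp":[0,0,0],"twist":0},
    {"dp":[0,0,0],"twist":0},
  ],
  gripper=1,
)

```text
time_s: 22.5
ee_pos: [0.4499, 0.0257, 0.1914]
eef_rot: [3.142, 0.0, -0.12]
force: [0.1, -0.3, -0.0]
grip_width: 0.0611
grip_force: 0.0
```

```bash
cat > lid.py <<'E'
from h import *
np.set_printoptions(precision=4,suppress=True)
o=ctrl.get_obs();print(o['ee_pos'],o['eef_rot'],o['grip_width'])
im,D=ctrl.camera('wrist'); W=world('wrist',D); save('w8.png',im); np.savez('w8.npz',im=im,W=W,D=D)
yw=-.1206; R=np.array([[np.cos(yw),np.sin(yw)],[-np.sin(yw),np.cos(yw)]])
O=W.copy(); O[...,:2]=(W[...,:2]-[.5575,.0131])@R.T
g=O[(D>0)&(O[...,0]>-.055)&(O[...,0]<.05)&(abs(O[...,1])<.1)&(O[...,2]>.05)&(O[...,2]<.15)]
A=np.c_[g[:,:2],np.ones(len(g))]; print('lid plane',len(g),np.linalg.lstsq(A,g[:,2],rcond=None)[0])
tb=(D>0)&(O[...,0]<-.062)&(O[...,0]>-.105)&(abs(O[...,1])<.03)&(O[...,2]>.06)&(O[...,2]<.11)
print('tab',tb.sum(),O[tb].min(0),O[tb].max(0),np.median(O[tb][:,2]))
# hole: dark/low-depth pixels inside the tab
hull=cv2.convexHull(np.argwhere(tb)[:,::-1].astype(np.int32)); M=np.zeros(D.shape,np.uint8); cv2.fillConvexPoly(M,hull,1)
n,lab,st,ce=cv2.connectedComponentsWithStats(((M>0)&~tb).astype(np.uint8))
c=ctrl.get_calibration('wrist'); T=pose()@np.array(c['hand_eye'])
for i in range(1,n):
    if st[i,4]>25:
        u,v=st[i,0]+st[i,2]/2-.5,st[i,1]+st[i,3]/2-.5
        d=T[:3,:3]@np.array([(u-c['cx'])/c['fx'],(v-c['cy'])/c['fy'],1]); p=T[:3,3]+d*((.0735-T[2,3])/d[2]); print('hole',st[i],p,(p[:2]-[.5575,.0131])@R.T)
print('expect eye',np.array([.5575,.0131])+R.T@np.array([-.078,0]))
E
python3 lid.py
```

```text
[0.4499 0.0257 0.1914] [ 3.1416  0.     -0.1204] 0.06110338901413588
lid plane 25980 [-0.0025  0.0005  0.0725]
tab 1371 [-0.0961 -0.0219  0.0645] [-0.0625  0.0221  0.0749] 0.07249223615393285
hole [319 150  13  13 135] [0.4807 0.0226 0.0735] [-0.0773  0.0002]
expect eye [0.4801 0.0225]
```

View pics/w8.png

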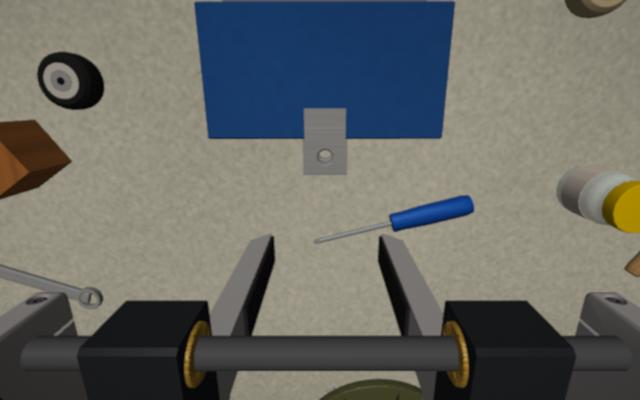

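Request:
step_arm(
  deltas=[
    {"dp":[0.03,-0.91,0],"twist":0},
    {"dp":[0.03,-0.91,0],"twist":0},
    {"dp":[0.03,-0.91,0],"twist":0},
    {"dp":[0.03,-0.91,0],"twist":0},
    {"dp":[0.03,-0.91,0],"twist":0},
    {"dp":[0.03,-0.91,0],"twist":0},
    {"dp":[0.03,-0.91,0],"twist":0},
    {"dp":[0.03,-0.91,0],"twist":0},
    {"dp":[0.03,-0.91,0],"twist":0},
    {"dp":[0,0,0],"twist":0},
    {"dp":[0,0,0],"twist":0},
  ],
)

```text
time_s: 23.65
ee_pos: [0.4998, 0.3499, 0.1898]
eef_rot: [3.14, 0.002, -0.12]
force: [0.4, 0.1, 0.2]
grip_width: 0.0944
grip_force: 0.0
```

```bash
cat > pin.py <<'E'
from h import *
np.set_printoptions(precision=4,suppress=True)
o=ctrl.get_obs();print(o['ee_pos'],o['eef_rot'],o['grip_width'])
im,D=ctrl.camera('wrist'); W=world('wrist',D); save('w9.png',im)
hs=cv2.cvtColor(im,cv2.COLOR_RGB2HSV)
n=(D>0)&(np.hypot(W[...,0]-.513,W[...,1]-.370)<.06)
red=n&((hs[...,0]<8)|(hs[...,0]>172))&(hs[...,1]>140)&(W[...,2]>.075)
t=W[red&(W[...,2]>.118)]; print('top',len(t),(t.min(0)+t.max(0))/2,np.ptp(t,axis=0),np.median(t[:,2]))
s=W[red]; print('red',len(s),s.min(0),s.max(0))
b=W[n&(abs(W[...,2]-.062)<.003)]; print('blk',cv2.minAreaRect(b[:,:2].astype(np.float32)))
E
python3 pin.py
```

```text
[0.4998 0.3499 0.1898] [ 3.1398  0.002  -0.1196] 0.09437276166425344
top 318 [0.5124 0.3789 0.2019] [0.0196 0.0328 0.1675] 0.12359449697033492
red 476 [0.5025 0.3621 0.0757] [0.5222 0.3953 0.2856]
blk ((0.512953519821167, 0.3708009719848633), (0.0603681318461895, 0.06055981293320656), 26.703317642211914)
```

Request:
step_arm(
  deltas=[
    {"dp":[0.26,-0.55,0],"twist":0},
    {"dp":[0,0,0],"twist":0},
    {"dp":[0,0,0.8],"twist":0},
    {"dp":[0,0,0.8],"twist":0},
    {"dp":[0,0,0.8],"twist":0},
    {"dp":[0,0,0.7],"twist":0},
    {"dp":[0,0,0.38],"twist":0},
    {"dp":[0,0,0],"twist":0},
    {"dp":[0,0,0],"twist":0},
  ],
)

```text
time_s: 24.6
ee_pos: [0.5133, 0.3702, 0.0537]
eef_rot: [-3.141, -0.001, -0.121]
force: [-0.4, -0.5, 0.7]
grip_width: 0.0941
grip_force: 0.0
```

Request:
step_arm(
  deltas=[
    {"dp":[0,0,0],"twist":0},
    {"dp":[0,0,0],"twist":0},
    {"dp":[0,0,0],"twist":0},
    {"dp":[0,0,0],"twist":0},
    {"dp":[0,0,0],"twist":0},
    {"dp":[0,0,0],"twist":0},
    {"dp":[0,0,0],"twist":0},
    {"dp":[0,0,0],"twist":0},
    {"dp":[0,0,0],"twist":0},
    {"dp":[0,0,0],"twist":0},
    {"dp":[0,0,0],"twist":0},
    {"dp":[0,0,0],"twist":0},
  ],
  gripper=-1,
  squeeze=30,
)

```text
time_s: 25.8
ee_pos: [0.5128, 0.3704, 0.0525]
eef_rot: [-3.141, -0.0, -0.12]
force: [-0.4, 1.4, -0.3]
grip_width: 0.0172
grip_force: 30.0
```

Request:
step_arm(
  deltas=[
    {"dp":[0,0,-0.3],"twist":0},
    {"dp":[0,0,-0.5],"twist":0},
    {"dp":[0,0,-0.7],"twist":0},
    {"dp":[0,0,-0.8],"twist":0},
    {"dp":[0,0,-0.8],"twist":0},
    {"dp":[0,0,-0.4],"twist":0},
  ],
)

```text
time_s: 26.4
ee_pos: [0.5133, 0.3705, 0.1966]
eef_rot: [-3.139, -0.003, -0.12]
force: [-0.6, -0.6, -0.8]
grip_width: 0.0176
grip_force: 30.0
```

Request:
step_arm(
  deltas=[
    {"dp":[0.02,0.87,0],"twist":0},
    {"dp":[0.02,0.87,0],"twist":0},
    {"dp":[0.02,0.87,0],"twist":0},
    {"dp":[0.02,0.87,0],"twist":0},
    {"dp":[0.02,0.87,0],"twist":0},
    {"dp":[0.03,0.87,0],"twist":0},
    {"dp":[0.03,0.87,0],"twist":0},
    {"dp":[0.03,0.87,0],"twist":0},
    {"dp":[0.03,0.87,0],"twist":0},
    {"dp":[0.03,0.87,0],"twist":0},
    {"dp":[0,0,0.6],"twist":0},
    {"dp":[0,0,0.5],"twist":0},
  ],
)

```text
time_s: 27.6
ee_pos: [0.4809, 0.0225, 0.1488]
eef_rot: [3.142, -0.001, -0.122]
force: [0.4, -0.2, -1.5]
grip_width: 0.0176
grip_force: 30.0
```

Request:
step_arm(
  deltas=[
    {"dp":[0,0,0],"twist":0},
    {"dp":[0,0,0],"twist":0},
  ],
)

```text
time_s: 27.8
ee_pos: [0.481, 0.0236, 0.1495]
eef_rot: [3.142, -0.001, -0.12]
force: [0.3, 0.7, -0.5]
grip_width: 0.0174
grip_force: 30.0
```

```bash
cat > hold.py <<'E'
from h import *
np.set_printoptions(precision=4,suppress=True)
o=ctrl.get_obs();e=o['ee_pos'];print(e,o['eef_rot'],o['grip_width'],o['force'])
V=[]
for c in ('wrist','side','scene'):
    im,D=ctrl.camera(c); W=world(c,D); 
    P=W[(D>0)&(np.hypot(W[...,0]-e[0],W[...,1]-e[1])<.03)&(W[...,2]<e[2]+.02)&(W[...,2]>e[2]-.05)]
    for a in np.arange(-.05,.02,.01):
        q=P[(P[:,2]>e[2]+a)&(P[:,2]<=e[2]+a+.01)]
        if len(q)>2: print(c,round(a,3),len(q),'min',q.min(0),'max',q.max(0),'mid',((q.min(0)+q.max(0))/2)[:2]-e[:2])
    if c=='wrist': u=im[60:340,180:460]
    else:
        k=ctrl.get_calibration(c); M=np.array(k['world_to_cam']); p=M[:3,:3]@(e+[0,0,-.02])+M[:3,3]; x,y=int(k['fx']*p[0]/p[2]+k['cx']),int(k['fy']*p[1]/p[2]+k['cy']); u=im[max(0,y-30):y+30,max(0,x-30):x+30]
    V.append(cv2.resize(u,(266,266),interpolation=cv2.INTER_CUBIC))
save('hold.png',np.hstack(V))
E
python3 hold.py
```

```text
[0.481  0.0236 0.1495] [ 3.1415 -0.0005 -0.1203] 0.017429835694142075 [ 0.3444  0.6579 -0.4738]
wrist -0.05 11 min [0.4828 0.0184 0.1072] max [0.4862 0.0271 0.1095] mid [ 0.0035 -0.0009]
wrist -0.04 47 min [0.483  0.0184 0.1096] max [0.4863 0.0271 0.1193] mid [ 0.0036 -0.0009]
wrist -0.03 54 min [0.4803 0.0181 0.1196] max [0.4863 0.0278 0.1291] mid [ 0.0023 -0.0007]
wrist -0.02 39 min [0.4833 0.0187 0.1296] max [0.4864 0.0267 0.1384] mid [ 0.0038 -0.0009]
wrist 0.0 3 min [0.4918 0.0181 0.1584] max [0.4932 0.0292 0.1593] mid [0.0115 0.    ]
wrist 0.01 450 min [0.475  0.0106 0.1596] max [0.4944 0.0342 0.1694] mid [ 0.0037 -0.0012]
side -0.04 5 min [0.475  0.0154 0.1122] max [0.4824 0.0211 0.1165] mid [-0.0023 -0.0053]
side -0.03 5 min [0.4754 0.0177 0.12  ] max [0.4793 0.0209 0.1273] mid [-0.0036 -0.0043]
side -0.02 6 min [0.4729 0.0177 0.1326] max [0.48   0.0247 0.138 ] mid [-0.0046 -0.0024]
side -0.01 4 min [0.4731 0.0191 0.143 ] max [0.4802 0.0245 0.1451] mid [-0.0044 -0.0018]
side 0.01 23 min [0.467  0.0099 0.1598] max [0.4883 0.0315 0.1691] mid [-0.0034 -0.0029]
scene -0.05 3 min [0.4814 0.0229 0.1055] max [0.4821 0.0308 0.1083] mid [0.0007 0.0032]
scene -0.04 12 min [0.4775 0.0239 0.1118] max [0.4849 0.0309 0.1194] mid [0.0002 0.0038]
scene -0.03 11 min [0.4764 0.0218 0.1197] max [0.4853 0.0324 0.1289] mid [-0.0002  0.0035]
scene -0.02 13 min [0.4776 0.02   0.1296] max [0.4836 0.0304 0.1395] mid [-0.0004  0.0016]
scene -0.01 7 min [0.4794 0.0265 0.1402] max [0.484  0.0302 0.1475] mid [0.0007 0.0048]
scene 0.0 4 min [0.4749 0.0244 0.1497] max [0.4836 0.0352 0.1586] mid [-0.0018  0.0062]
scene 0.01 39 min [0.4658 0.0117 0.1602] max [0.4913 0.0393 0.1687] mid [-0.0025  0.0019]
```

View pics/hold.png

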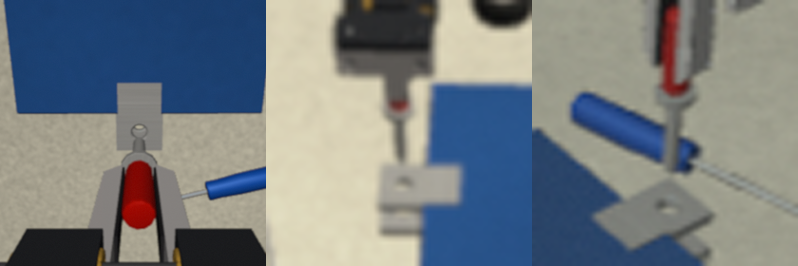

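Request:
step_arm(
  deltas=[
    {"dp":[-0.015,0,0.2],"twist":0},
    {"dp":[0,0,0.25],"twist":0},
    {"dp":[0,0,0.15],"twist":0},
    {"dp":[0,0,0.1],"twist":0},
    {"dp":[0,0,0.1],"twist":0},
    {"dp":[0,0,0.1],"twist":0},
    {"dp":[0,0,0.1],"twist":0},
  ],
)

```text
time_s: 28.65
ee_pos: [0.4803, 0.0237, 0.1082]
eef_rot: [-3.142, -0.0, -0.12]
force: [0.5, -0.4, -0.6]
grip_width: 0.0176
grip_force: 30.0
```

Request:
step_arm(
  deltas=[
    {"dp":[0,0,0.15],"twist":0},
    {"dp":[0,0,0.1],"twist":0},
    {"dp":[0,0,0.1],"twist":0},
    {"dp":[0,0,0.1],"twist":0},
    {"dp":[0,0,0.1],"twist":0},
    {"dp":[0,0,0],"twist":0},
  ],
)

```text
time_s: 29.25
ee_pos: [0.48, 0.0237, 0.0859]
eef_rot: [3.142, 0.001, -0.12]
force: [-0.6, -0.0, -1.1]
grip_width: 0.0179
grip_force: 30.0
```

Request:
step_arm(
  deltas=[
    {"dp":[0,0,0.15],"twist":0},
    {"dp":[0,0,0.15],"twist":0},
    {"dp":[0,0,0.1],"twist":0},
    {"dp":[0,0,0.05],"twist":0},
    {"dp":[0,0,0.03],"twist":0},
    {"dp":[0,0,0],"twist":0},
  ],
)

```text
time_s: 29.85
ee_pos: [0.4802, 0.0237, 0.0672]
eef_rot: [3.142, 0.0, -0.12]
force: [0.1, -0.0, -0.5]
grip_width: 0.0175
grip_force: 30.0
```

Request:
step_arm(
  deltas=[
    {"dp":[0,0,0.03],"twist":0},
    {"dp":[0,0,0.03],"twist":0},
    {"dp":[0,0,0.02],"twist":0},
    {"dp":[0,0,0],"twist":0},
  ],
)

```text
time_s: 30.25
ee_pos: [0.4802, 0.0237, 0.064]
eef_rot: [3.142, 0.0, -0.12]
force: [0.1, -0.9, -0.9]
grip_width: 0.0172
grip_force: 30.0
```

Request:
step_arm(
  deltas=[
    {"dp":[0,0,0.02],"twist":0},
    {"dp":[0,0,0],"twist":0},
  ],
)

```text
time_s: 30.45
ee_pos: [0.4804, 0.0237, 0.0638]
eef_rot: [-3.142, -0.0, -0.12]
force: [-1.9, -0.1, 7.2]
grip_width: 0.0177
grip_force: 30.0
```

Request:
step_arm(
  deltas=[
    {"dp":[0,0,0.02],"twist":0},
    {"dp":[0,0,0],"twist":0},
  ],
)

```text
time_s: 30.65
ee_pos: [0.4805, 0.0237, 0.0637]
eef_rot: [-3.142, -0.001, -0.12]
force: [-7.1, 0.3, 16.3]
grip_width: 0.0176
grip_force: 30.0
```

Request:
step_arm(
  deltas=[
    {"dp":[0,0,0],"twist":0},
    {"dp":[0,0,0],"twist":0},
    {"dp":[0,0,0],"twist":0},
    {"dp":[0,0,0],"twist":0},
    {"dp":[0,0,-0.5],"twist":0},
    {"dp":[0,0,-1],"twist":0},
    {"dp":[0,0,-1],"twist":0},
    {"dp":[-0.5,0,-1],"twist":0},
    {"dp":[-0.8,0,0],"twist":0},
    {"dp":[0,0,0],"twist":0},
    {"dp":[0,0,0],"twist":0},
  ],
  gripper=0.3,
)

```text
time_s: 31.75
ee_pos: [0.4287, 0.0299, 0.2026]
eef_rot: [-3.142, -0.001, -0.12]
force: [0.7, -0.4, 0.0]
grip_width: 0.0611
grip_force: 0.0
```

```bash
python3 lid.py | head -4; python3 - <<'E'
from h import *
np.set_printoptions(precision=4,suppress=True)
z=np.load('w8.npz');im,W,D=z['im'],z['W'],z['D']
hs=cv2.cvtColor(im,cv2.COLOR_RGB2HSV)
red=(D>0)&((hs[...,0]<8)|(hs[...,0]>172))&(hs[...,1]>140)&(np.hypot(W[...,0]-.48,W[...,1]-.0226)<.04)&(W[...,2]<.2)
print('pin red',red.sum(),W[red].min(0),W[red].max(0), 'expect .0795..0.1355')
# bystanders: compare depth maps before/after
for c in ('scene','side'):
    a=np.load(c+'0.npz'); i2,D2=ctrl.camera(c); W2=world(c,D2)
    d=(abs(a['D']-D2)>.012)&(a['D']>0)&(D2>0)&(a['W'][...,2]<.2)
    n,l,s,ce=cv2.connectedComponentsWithStats(cv2.morphologyEx(d.astype(np.uint8),cv2.MORPH_OPEN,np.ones((3,3))))
    for k in range(1,n):
        if s[k,4]>12: print(c,s[k],'before',np.median(a['W'][l==k],0),'after',np.median(W2[l==k],0))
E
```

```text
[0.4287 0.0299 0.2026] [-3.1415 -0.0007 -0.1203] 0.06107118574832533
lid plane 23268 [-0.0027  0.0004  0.0726]
tab 1092 [-0.0959 -0.0217  0.0702] [-0.0626  0.0222  0.1095] 0.07281524866355929
hole [316 128  22  24 386] [0.4743 0.0235 0.0735] [-0.0838  0.0004]
pin red 373 [0.4725 0.0154 0.0905] [0.4891 0.0311 0.1363] expect .0795..0.1355
scene [351   0   4   4  14] before [-0.9551 -1.291  -0.0232] after [-0.9474 -1.2922 -0.0155]
scene [376   0   4   5  16] before [-1.3896 -1.442  -0.1466] after [-1.3787 -1.436  -0.1482]
scene [447   0  21  18 244] before [-1.1627 -0.7147  0.0545] after [0.2262 0.0974 0.5566]
scene [ 459    0  102  140 7979] before [-1.1585 -0.2809 -0.1185] after [0.0705 0.2036 0.3884]
scene [ 338    7   61  141 4467] before [-0.2439 -0.5639 -0.006 ] after [0.4494 0.0409 0.4259]
scene [340  45   4   4  14] before [-1.3987 -1.7879 -0.5708] after [-1.4197 -1.7841 -0.5758]
scene [401 123  39  21 421] before [0.2213 0.0594 0.1804] after [ 0.0702 -0.0286  0.0609]
scene [244 144  19  15 223] before [ 0.5208 -0.3549  0.0573] after [ 0.4841 -0.4154  0.0032]
scene [ 271  173   
[... 639 characters left out ...]
1  120 5083] before [ 0.2869  0.7159 -0.0016] after [ 0.3772 -0.0108  0.5341]
side [431  67   8   9  40] before [ 1.6801  1.9655 -0.7478] after [ 1.6819  1.9612 -0.7496]
side [ 9 69  6  5 18] before [-1.6169  2.1329 -0.6628] after [-1.6111  2.1336 -0.6629]
side [150 117  20  38 349] before [-0.0819  0.4678  0.0005] after [0.0523 0.1161 0.2982]
side [297 120   4  14  55] before [0.5084 0.3653 0.0988] after [0.5113 0.485  0.0052]
side [ 301  155   52   69 2227] before [0.5878 0.0337 0.0122] after [0.5818 0.0337 0.0718]
side [291 183  11  20 156] before [0.477  0.0958 0.0012] after [0.4761 0.0168 0.0771]
side [306 289  20  19 307] before [ 0.5109 -0.375   0.0586] after [ 0.5124 -0.3587  0.0283]
```

View pics/w8.png

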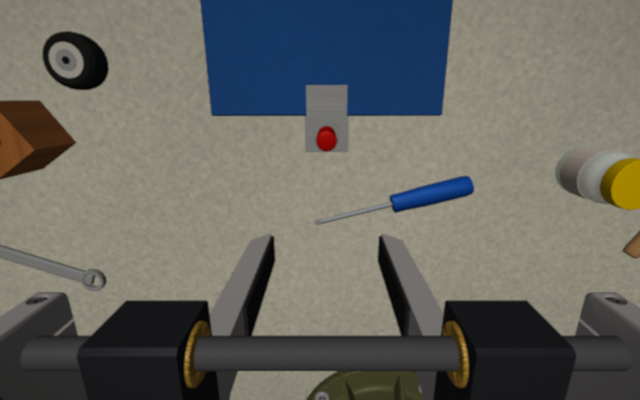

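The picture shows the lid shut and the red pin seated in the tab at about (326,138). The top of the pin measures 0.136 m, as expected. The depth comparison shows only the wheels, lid and pin moved, so I'm handing in.

```bash
python3 -c "
from station import ctrl
print(ctrl.hand_in())"
```

```text
the job is handed in; nothing more can be done
None
```

The job is handed in: both orange-hubbed wheels lie flat side by side in the case, the lid was eased shut, and the pin is fully home through tab and hasp; the before/after depth images show nothing else moved.

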